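Lay the tall parts carton down in its bay

TASK

The tall parts carton is standing on end at the open end of the taped bay on the cork mat, where it could fall on something. With the fingertips, push it near its top so that it tips over forwards and lands lying down between the two tape lines; once it lies still, push its foot end along the bay until its other end rests snugly against the wooden stop. Do not lift or carry the carton, leave the small parts around it undisturbed, and finish with the hand clear.

Things in the scene. Friction and masses are not known exactly. Their poses are not given: they have to be found in the camera images.
- mat: Cork mat fixed to the desk, 290 (x) x 130 (y) x 3 mm; origin at the centre of its underside, z up, +x along the bay to the stop. Two flat pale tape lines along x, from x = -60 to +115 mm, inner edges at y = +/-45 mm, mark the bay's sides; its -x end is open.
- stop (a point): Middle of the inner face, at its foot, of the fixed dark wooden stop bar that closes the bay at the mat's x = +115 mm, y = 0 (3 mm above the desk). The bar is 22 mm thick, 106 mm wide and its top is 23 mm above the desk.
- carton: Rigid loose carton, tallest loose thing here, 40 (x) x 60 (y) x 120 (z) mm, 0.14 to 0.28 kg, evenly filled. Origin at the centre of its foot (bottom face), z along its length. It starts standing on the mat (foot 3 mm over the desk), +x face towards the stop (within 0.06 rad of the mat's x), near the bay's centre line, 43 to 69 mm behind the mat's origin.
- carton_top (a point): Centre of the carton's top end face (the leading end once it lies). Pushed forwards near the top, the carton pivots on its front bottom edge; once the top has moved some 40 mm (18 degrees) it falls on its own and lies 40 mm high, with about 22 to 50 mm left between this end and the stop.
- carton_foot (a point): Centre of the carton's foot face (the trailing end once it lies in the bay, where it is pushed).
- carton_edge (a point): Middle of the carton's front bottom edge, 20 mm ahead (+x of the carton) of the foot's centre; the carton pivots on this edge, which stays on the mat all along, also when the carton lies.
- lens: Loose amber glass pilot lamp lens, a dome 28 mm across and 18 mm high, beside the mat on its +y side; origin at the centre of its underside. To be left alone.
- standoff: Loose steel standoff standing upright, 14 mm across, 43 mm high with its stud, beside the mat on its -y side; origin at the centre of its underside. To be left alone.
- knob: Loose red knob, 36 mm across, 21 mm high, beside the mat on its +y side nearer the open end; origin at the centre of its underside. To be left alone.
- corner: Loose aluminium chassis corner, 70 x 70 mm with two walls 43 mm high, on the desk to the robot's right; origin at the centre of its underside. To be left alone.
- squat: Loose squat cardboard carton, 55 x 75 x 45 mm high, on the desk to the robot's right; not the one to tip; origin at the centre of its underside. To be left alone.
- driver: Loose screwdriver about 180 mm long lying on the desk to the robot's left; its origin lies under its middle. To be left alone.
Things that resemble listed ones, but are neither listed nor needed, are in the scene too. Leave any black or blue look-alike of the carton alone.

How it is judged:
On the way, in this order (a step that is already met when the one before it is completed fails the run):
1. the carton has been tipped over and lies at rest between the tape lines, still short of the stop (angle between carton's own z axis and vertical above 1.48 rad and height (world z) of carton_edge below 0.01 m and linear speed of carton below 0.02 m/s and y of carton_top in the frame of mat between -0.0145 and 0.0145 m and y of carton_foot in the frame of mat between -0.0145 and 0.0145 m and x of carton_top in the frame of mat below 0.108 m), for 0.2 s.
2. the lying carton has been pushed along the bay up to the stop (angle between carton's own z axis and vertical above 1.48 rad and height (world z) of carton_edge below 0.01 m and linear speed of carton below 0.02 m/s and y of carton_top in the frame of mat between -0.0145 and 0.0145 m and y of carton_foot in the frame of mat between -0.0145 and 0.0145 m and x of carton_top in the frame of mat above 0.11 m), for 0.2 s.
At the end, for the whole second after the job is handed in: The carton lies flat on its front face, at rest, wholly between the tape lines (the centres of both its ends within 14.5 mm of the bay's centre line), the centre of its top end within 5 mm of the stop (all of step 2); the robot touches nothing.
It fails at once if the carton is lifted (its front bottom edge more than 15 mm above the mat), carried, or tipped some other way (height (world z) of carton_edge above 0.018 m).
It fails at once if the carton's top rises more than 20 mm above its standing height (height (world z) of carton_top above 0.143 m).
It fails at once if a small part beside the mat (lens, standoff, knob) is moved more than 15 mm (distance of any of lens, standoff, knob from where it was at the start of the episode above 0.015 m).
It fails at once if the chassis corner, the squat carton or the screwdriver is moved more than 15 mm (distance of any of corner, squat, driver from where it was at the start of the episode above 0.015 m).
It also fails if it takes over 43 s, if anything falls off the work surface, if the arm or the gripper's body presses on something with over 40 N, if the wrist force passes 120 N, or if a joint passes its speed limit or range.

ROBOT

A 6-joint arm with a two-finger parallel gripper is mounted at the origin on the work surface. World frame = base frame: x ahead of the robot, y to its left, z up, the work surface at z = 0. Lengths are in m, angles in rad, forces in N, time in s.
With the tool pointing down it reaches from about 0.35 to 0.725 m from the base axis. Payload 4.3 kg.
Tool frame: the origin (TCP) lies at the very end of the fingers, on their centre line; the grasp point (between the pads) lies 19 mm behind it; z points along the fingers, y is the line along which they close (so a half turn about z gives the same grasp; the last joint's range is limited). The gripper opens to 85 mm and grips with 20 to 120 N. Pads are 22 mm wide; open, the fingers measure 114 mm over their backs; the gripper's body (76 mm by 85 mm) begins 54 mm behind the grasp point. The pads swing forward as they close: fully open they stand 13 mm farther back than shut.
Start: joints at [-1.377, 0.377, 0.081, 1.274, 0, 1.46], TCP at [0.172, -0.549, 0.231] pointing down, gripper open.
Joint ranges: [-2.72, 2.72], [-0.84, 1.66], [-1.02, 1.22], [-1.77, 2.12], [-1.37, 1.28], [-3.14, 3.14]. Speed limits (rad/s): [2.57, 2.57, 3.14, 3.14, 3.14, 3.14].

INTERFACE

Orientations are given as a unit quaternion [x, y, z, w].
In Python, from station import arm gives the robot as it stands.
- The arm moves only by the tool arm_command, never from a script. Its argument "rows" is a list of rows, each an object with "hand": the finger opening in m, from 0 to 0.0854; "translation": the shift along the tool's x, y, z in m, a list of three; "dr": the turn, a rotation vector about the tool's x, y, z in rad, a list of three. A call has 1 to 20 rows; each row shifts and turns the commanded pose from where the row before left it, along the tool's axes as they then stand; what a row does not reach is not made up. A row lasts 1/12 s, in which the tool goes at most 41.7 mm and 7.16 degrees, less where a joint would pass 70% of its speed; a pose out of reach is approached as far as the arm can. A call with a gripper value outside its range is refused whole. The fingers move at their own pace and stop on an object; "grip_force" is the grip in N (left out, the last holds). Time passes only in rows, so rows that do not move let the fingers close. It gives the time, the measured TCP pose, the force, the opening and the grip force at its end, in the units of the state.
- arm.sense(): the state, without advancing time (a new reading comes with each control period).
- arm.grab_frame(name): name is "scene" or "side" or "wrist"; returns a dict with "pixels" (384x512x3 uint8, blue, green, red), "mtx" (3x3 intrinsics, pixels), "R" (3x3) and "t" (3): a world point X has camera coordinates R X + t. Camera axes: x right, y down, z forward; pixel columns grow to the right and rows downward; lengths in m; the calibration is good to about 2 mm. A picture is of the moment at which its call begins. There is no depth.
- arm.finish_job(): hands the job in; it is judged then, once.
Trained networks look in a picture, given as the dict that the camera call returned (one of the last four; its "shot" number tells which), for a name from the list of things; names that differ only in an ending like _2 or _b are one class to them, and where a whole thing is asked for, a point or a joint stands for the part that bears it (a point fixed in the world has none). Each returns a list of dicts, best first, with "conf" (0 to 1); they miss things now and then, are a little off and sometimes report something else, mostly with a low value. They report only what shows in the picture. A call takes as long as a camera call. They do not tell look-alikes from the thing itself.
- arm.search_frame(target, picture): "box" ([left, top, right, bottom] in pixels, round what is visible of it).
The state is a dict: "time": time; "joint_positions": joint angles; "dq": joint speeds; "joint_efforts": joint torques, N m; "ee_pos": TCP position; "tool_rot": TCP orientation; "ft_force": force on the tool from outside, world axes, zero at the start; "torque": the same for the moment, N m; "grip_width": finger opening in m; "gripper_force": force on a finger pad.
Only numpy, scipy, OpenCV 4.12 (cv2) and the standard library are available. Lean on these libraries where they do the work, as an engineer would, in place of code of your own. Each camera call takes 0.05 s, during which the arm holds its last target. There are 200 camera calls.

## Working session

There is one attempt and no reset: what is moved stays moved. The work goes in short steps, Python scripts to look and compute and a tool call to move; the robot and the scene stay as the last step left them, time stands still between calls to the robot, and variables do not carry over. Pictures are saved under pics/ and viewed, at most 10 in all, crops included, and the job is handed in when it is done.

Besides the shell and the picture viewer there is one more tool, called after "Call:" as name(argument=value, ...), one argument or row to a line, values as JSON. arm_command: Moves the arm, as the interface text tells. Its arguments: {"type":"object","properties":{"rows":{"type":"array"},"grip_force":{"type":"number"}},"required":["rows"]}

```bash
mkdir -p pics; ls
python3 - <<'E'
from station import arm
import cv2,numpy as np
s=arm.sense(); print(s['time'],s['ee_pos'],s['tool_rot'],s['grip_width'])
for n in ("scene","side"):
    f=arm.grab_frame(n); cv2.imwrite(f"pics/{n}0.png",f['pixels'])
    print(n,f['mtx'].tolist() if hasattr(f['mtx'],'tolist') else f['mtx'],np.round(f['R'],4).tolist(),np.round(f['t'],4).tolist())
    for t in ("mat","carton","stop","lens","standoff","knob","squat","corner","driver"):
        print(t,[([round(x) for x in d['box']],round(d['conf'],2)) for d in arm.search_frame(t,f)][:3])
E
```

```text
pics
0.0 [ 0.17189194 -0.5480079   0.23035893] [ 9.88484679e-01  1.51317428e-01 -4.25721832e-05 -1.03579705e-03] 0.08532693439916117
scene [[418.60341049073855, 0.0, 251.75613182189994], [0.0, 418.60341049073855, 195.881395501649], [0.0, 0.0, 1.0]] [[0.6156, 0.7881, 0.0038], [0.5747, -0.4456, -0.6864], [-0.5393, 0.4247, -0.7272]] [-0.3121, -0.2057, 1.4895]
mat [([238, 182, 262, 230], 0.7), ([216, 202, 324, 268], 0.55)]
carton [([178, 220, 206, 273], 0.95), ([238, 184, 264, 230], 0.84), ([158, 198, 180, 240], 0.61)]
stop [([214, 199, 326, 261], 0.78)]
lens [([295, 208, 304, 216], 0.47)]
standoff [([240, 238, 241, 250], 0.62)]
knob [([259, 188, 274, 199], 0.55)]
squat []
corner [([101, 254, 135, 293], 0.85), ([238, 185, 262, 229], 0.38)]
driver [([306, 144, 318, 163], 0.58)]
side [[425.58626636876807, 0.0, 255.86620559447437], [0.0, 425.58626636876807, 197.0475609241891], [0.0, 0.0, 1.0]] [[-0.9985, -0.0525, -0.0161], [-0.0283, 0.7435, -0.6682], [0.0471, -0.6667, -0.7438]] [0.4934, 0.0847, 1.2215]
mat [([178, 197, 287, 262], 0.81)]
carton [([248, 187, 266, 230], 0.93), ([244, 142, 263, 180], 0.87), ([279, 141, 303, 183], 0.73)]
stop [([182, 198, 289, 261], 0.6)]
lens []
standoff [([210, 110, 230, 131], 0.64), ([233, 196, 236, 202], 0.44), ([244, 186, 267, 232], 0.24)]
knob [([265, 242, 278, 259], 0.42), ([246, 186, 266, 231], 0.33)]
squat [([213, 109, 229, 131], 0.53)]
corner [([262, 125, 289, 144], 0.78)]
driver [([275, 311, 325, 379], 0.63)]
```

Run:
```python
import cv2
a=cv2.imread('pics/scene0.png')[150:300,130:350]; b=cv2.imread('pics/side0.png')[130:280,150:350]
cv2.imwrite('pics/a.png',cv2.resize(a,None,fx=3.6,fy=3.6,interpolation=cv2.INTER_CUBIC))
cv2.imwrite('pics/b.png',cv2.resize(b,None,fx=4,fy=4,interpolation=cv2.INTER_CUBIC))
```

```text
(no output)
```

View pics/a.png

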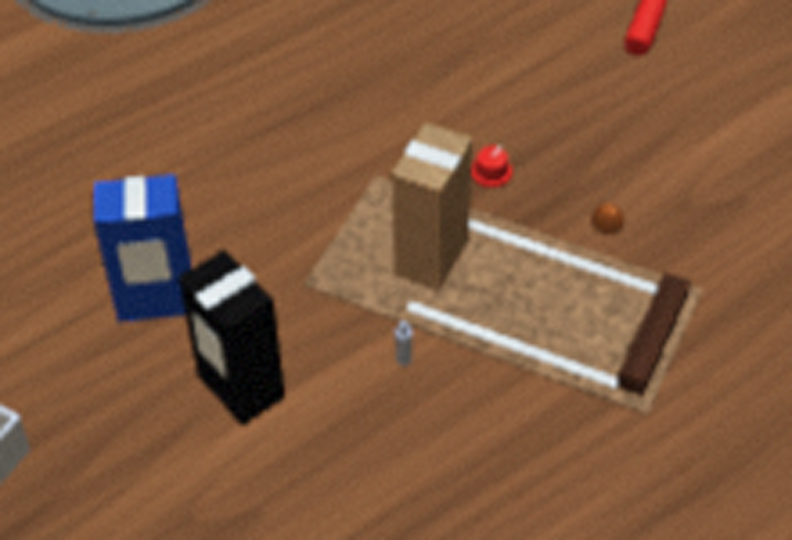

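View pics/b.png

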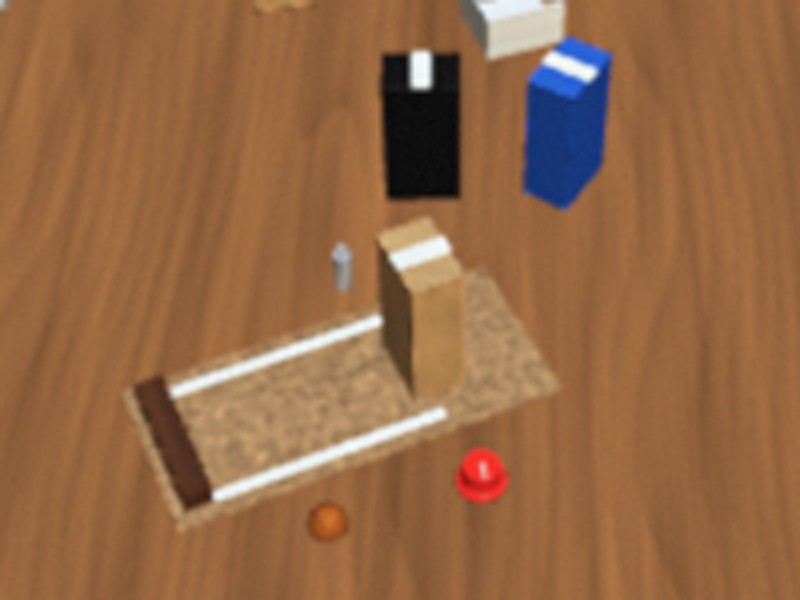

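The scene crop shows the tan carton (top around 432,155) on the mat, with the stop on the right at 655,335. The standoff is at 403,343, the knob at 492,165 and the lens at 608,218. The side crop agrees, with the carton at 420,300 and the stop at 175,440. The blue and black cartons are look-alikes. Next I'll fit the poses from the corners.

```bash
cat > fit.py <<'E'
import numpy as np
from scipy.optimize import least_squares
C={'scene':(np.array([[418.603,0,251.756],[0,418.603,195.881],[0,0,1]]),np.array([[0.6156,0.7881,0.0038],[0.5747,-0.4456,-0.6864],[-0.5393,0.4247,-0.7272]]),np.array([-0.3121,-0.2057,1.4895]),(130,150),3.6),
'side':(np.array([[425.586,0,255.866],[0,425.586,197.048],[0,0,1]]),np.array([[-0.9985,-0.0525,-0.0161],[-0.0283,0.7435,-0.6682],[0.0471,-0.6667,-0.7438]]),np.array([0.4934,0.0847,1.2215]),(150,130),4.)}
def proj(c,X):
    K,R,t,_,_=C[c]; p=K@(R@X+t); return p[:2]/p[2]
def fit(obs,x0):
    def P(q,m): c,s=np.cos(q[2]),np.sin(q[2]); return np.array([q[0]+c*m[0]-s*m[1],q[1]+s*m[0]+c*m[1],m[2]])
    def f(q): return np.concatenate([proj(c,P(q,np.array(m)/1e3))-(np.array(u)/C[c][4]+C[c][3]) for c,m,u in obs])
    r=least_squares(f,x0,loss='soft_l1'); return r.x,f(r.x).reshape(-1,2)
E
cat > run1.py <<'E'
from fit import *
S,D='scene','side'
mat=[(S,(-145,-65,3),(307,285)),(S,(-145,65,3),(383,175)),(S,(145,65,3),(702,288)),(S,(145,-65,3),(648,410)),
(D,(145,-65,3),(125,395)),(D,(145,65,3),(180,530)),(D,(-145,65,3),(560,385)),(D,(-145,-65,3),(485,270))]
car=[(S,(-20,30,123),(430,124)),(S,(20,30,123),(471,137)),(S,(20,-30,123),(436,188)),(S,(-20,-30,123),(393,174)),(S,(20,-30,3),(438,288)),(S,(-20,-30,3),(397,272)),
(D,(20,-30,123),(378,237)),(D,(-20,-30,123),(430,218)),(D,(-20,30,123),(464,262)),(D,(20,30,123),(413,291)),(D,(20,30,3),(415,398)),(D,(-20,30,3),(462,380))]
m,r=fit(mat,[.45,-.1,-.3]); print(m.round(4),r.round(1).tolist())
k,r2=fit(car,[.4,-.1,-.3]); print(k.round(4),r2.round(1).tolist())
c,s=np.cos(m[2]),np.sin(m[2]); d=k[:2]-m[:2]; print('carton in mat',c*d[0]+s*d[1],-s*d[0]+c*d[1],k[2]-m[2])
for a in ((S,(403,362)),(S,(492,180)),(S,(608,228))):
    K,R,t,o,z=C[a[0]]; u=np.array(a[1])/z+o; v=R.T@np.linalg.inv(K)@[*u,1]; c0=-R.T@t; p=c0-v*c0[2]/v[2]; d=p[:2]-m[:2]; print('part in mat',c*d[0]+s*d[1],-s*d[0]+c*d[1])
E
python3 run1.py
python3 -c "
from scipy.spatial.transform import Rotation as R
print(R.from_quat([9.88484679e-01,1.51317428e-01,0,-1e-3]).as_matrix().round(3))"
```

```text
[0.5519 0.0303 0.4742] [[-0.9, -0.5], [-1.8, 0.0], [0.1, -0.1], [-0.0, 0.5], [-1.1, -0.0], [-0.4, 1.0], [0.5, 1.4], [-0.3, -0.4]]
[0.4941 0.0028 0.4735] [[-1.6, -0.6], [0.2, 0.2], [0.7, 0.6], [-0.9, -0.2], [0.0, 1.1], [-1.2, 1.0], [-0.5, -0.7], [-0.2, -0.4], [0.5, 3.3], [-0.4, 0.8], [-0.0, 1.6], [0.9, 1.4]]
carton in mat -0.06401721238550787 0.0019946581770379293 -0.0007449078156021582
part in mat -0.04067816610986906 -0.0991341865664248
part in mat -0.054475511944743926 0.10409547716300406
part in mat 0.05418350201211618 0.09504509830227462
[[ 0.954  0.299 -0.   ]
 [ 0.299 -0.954  0.002]
 [ 0.    -0.002 -1.   ]]
```

Call:
arm_command(
  rows=[
    {"hand": 0.03, "translation": [0, 0, 0], "dr": [0, 0, -0.085]},
    {"hand": 0.03, "translation": [0, 0, 0], "dr": [0, 0, -0.085]},
    {"hand": 0.03, "translation": [0.029, -0.0214, 0], "dr": [0, 0, 0]},
    {"hand": 0.03, "translation": [0.029, -0.0214, 0], "dr": [0, 0, 0]},
    {"hand": 0.03, "translation": [0.029, -0.0214, 0], "dr": [0, 0, 0]},
    {"hand": 0.03, "translation": [0.029, -0.0214, 0], "dr": [0, 0, 0]},
    {"hand": 0.03, "translation": [0.029, -0.0214, 0], "dr": [0, 0, 0]},
    {"hand": 0.03, "translation": [0.029, -0.0214, 0], "dr": [0, 0, 0]},
    {"hand": 0.03, "translation": [0.029, -0.0214, 0], "dr": [0, 0, 0]},
    {"hand": 0.03, "translation": [0.029, -0.0214, 0], "dr": [0, 0, 0]},
    {"hand": 0.03, "translation": [0.029, -0.0214, 0], "dr": [0, 0, 0]},
    {"hand": 0.03, "translation": [0.029, -0.0214, 0], "dr": [0, 0, 0]},
    {"hand": 0.03, "translation": [0.029, -0.0214, 0], "dr": [0, 0, 0]},
    {"hand": 0.03, "translation": [0.029, -0.0214, 0], "dr": [0, 0, 0]},
    {"hand": 0.03, "translation": [0.029, -0.0214, 0], "dr": [0, 0, 0]},
    {"hand": 0.03, "translation": [0.029, -0.0214, 0], "dr": [0, 0, 0]},
    {"hand": 0.03, "translation": [0.029, -0.0214, 0], "dr": [0, 0, 0]},
    {"hand": 0.03, "translation": [0.029, -0.0214, 0], "dr": [0, 0, 0]},
    {"hand": 0.03, "translation": [0, 0, 0], "dr": [0, 0, 0]},
  ],
)

```text
time: 2.58
ee_pos: [0.4308, -0.0275, 0.2315]
tool_rot: [0.971, 0.238, 0.001, -0.001]
ft_force: [0.8, -0.6, 0.0]
grip_width: 0.0299
gripper_force: 0.0
```

Call:
arm_command(
  rows=[
    {"hand": 0.03, "translation": [0, 0.002, 0.032], "dr": [0, 0, 0.007]},
    {"hand": 0.03, "translation": [0, 0, 0.032], "dr": [0, 0, 0]},
    {"hand": 0.03, "translation": [0, 0, 0.032], "dr": [0, 0, 0]},
    {"hand": 0.03, "translation": [0, 0, 0.03], "dr": [0, 0, 0]},
    {"hand": 0.03, "translation": [0, 0, 0], "dr": [0, 0, 0]},
    {"hand": 0.03, "translation": [0.01, 0, 0], "dr": [0, 0, 0]},
    {"hand": 0.03, "translation": [0.01, 0, 0], "dr": [0, 0, 0]},
    {"hand": 0.03, "translation": [0.005, 0, 0], "dr": [0, 0, 0]},
    {"hand": 0.03, "translation": [0, 0, 0], "dr": [0, 0, 0]},
  ],
)

```text
time: 3.33
ee_pos: [0.4558, -0.0229, 0.1076]
tool_rot: [0.973, 0.232, 0.003, 0.001]
ft_force: [-0.4, -0.7, -0.4]
grip_width: 0.0303
gripper_force: 0.0
```

Run:
```python
from station import arm
import cv2
s=arm.sense(); print(s['ft_force'])
f=arm.grab_frame("side"); cv2.imwrite('pics/c.png',cv2.resize(f['pixels'][130:280,150:350],None,fx=4,fy=4,interpolation=cv2.INTER_CUBIC))
```

```text
[-0.37256478 -0.69193118 -0.38541667]
```

View pics/c.png

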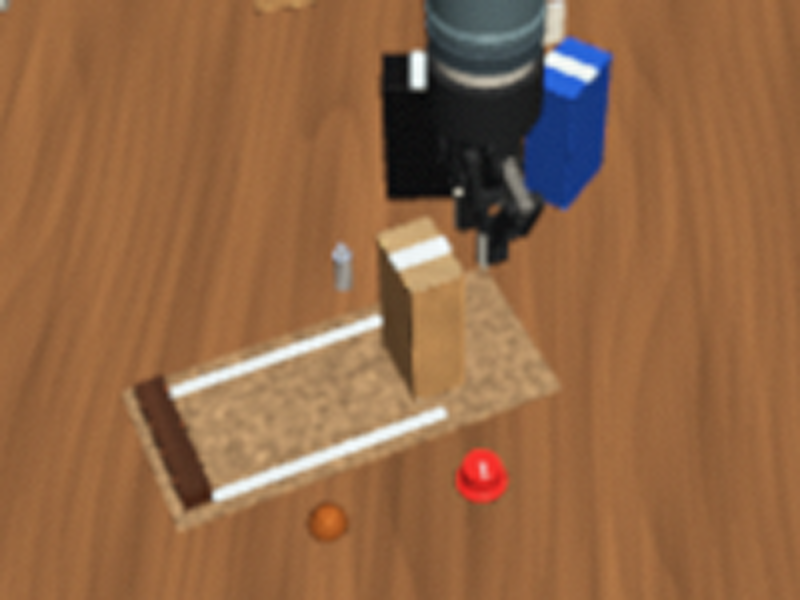

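The gripper is behind the carton with about 15 mm of gap, and nothing has been disturbed. I'll correct y and push.

Call:
arm_command(
  rows=[
    {"hand": 0.03, "translation": [0, -0.005, 0], "dr": [0, 0, 0]},
    {"hand": 0.03, "translation": [0.005, 0, 0.002], "dr": [0, 0, -0.005]},
    {"hand": 0.03, "translation": [0.004, 0, 0], "dr": [0, 0, 0]},
    {"hand": 0.03, "translation": [0.004, 0, 0], "dr": [0, 0, 0]},
    {"hand": 0.03, "translation": [0.004, 0, 0], "dr": [0, 0, 0]},
    {"hand": 0.03, "translation": [0.004, 0, 0], "dr": [0, 0, 0]},
    {"hand": 0.03, "translation": [0.004, 0, 0], "dr": [0, 0, 0]},
    {"hand": 0.03, "translation": [0.004, 0, 0], "dr": [0, 0, 0]},
    {"hand": 0.03, "translation": [0.004, 0, 0], "dr": [0, 0, 0]},
    {"hand": 0.03, "translation": [0.004, 0, 0], "dr": [0, 0, 0]},
  ],
)

```text
time: 4.22
ee_pos: [0.483, -0.0014, 0.1032]
tool_rot: [0.972, 0.234, -0.0, 0.0]
ft_force: [-0.6, -0.3, 0.3]
grip_width: 0.0303
gripper_force: 0.2
```

Call:
arm_command(
  rows=[
    {"hand": 0.03, "translation": [0.004, 0, 0], "dr": [0, 0, 0]},
    {"hand": 0.03, "translation": [0.004, 0, 0], "dr": [0, 0, 0]},
    {"hand": 0.03, "translation": [0.004, 0, 0], "dr": [0, 0, 0]},
    {"hand": 0.03, "translation": [0.004, 0, 0], "dr": [0, 0, 0]},
    {"hand": 0.03, "translation": [0.004, 0, 0], "dr": [0, 0, 0]},
    {"hand": 0.03, "translation": [0, 0, 0], "dr": [0, 0, 0]},
    {"hand": 0.03, "translation": [-0.02, 0, 0], "dr": [0, 0, 0]},
    {"hand": 0.03, "translation": [-0.02, 0, 0], "dr": [0, 0, 0]},
    {"hand": 0.03, "translation": [-0.03, 0, 0], "dr": [0, 0, 0]},
    {"hand": 0.03, "translation": [0, 0, 0], "dr": [0, 0, 0]},
  ],
)

```text
time: 5.05
ee_pos: [0.4323, -0.0249, 0.1021]
tool_rot: [0.973, 0.233, -0.003, -0.001]
ft_force: [-0.6, 0.7, -0.3]
grip_width: 0.03
gripper_force: 0.0
```

Run:
```python
from station import arm
import cv2
s=arm.sense(); print(s['ee_pos'],s['ft_force'])
f=arm.grab_frame("side"); cv2.imwrite('pics/d.png',cv2.resize(f['pixels'][130:280,150:350],None,fx=4,fy=4,interpolation=cv2.INTER_CUBIC))
f=arm.grab_frame("scene"); cv2.imwrite('pics/d2.png',cv2.resize(f['pixels'][150:300,130:350],None,fx=3.6,fy=3.6,interpolation=cv2.INTER_CUBIC))
```

```text
[ 0.43226053 -0.02487828  0.10214312] [-0.58192621  0.67948605 -0.28926706]
```

View pics/d.png

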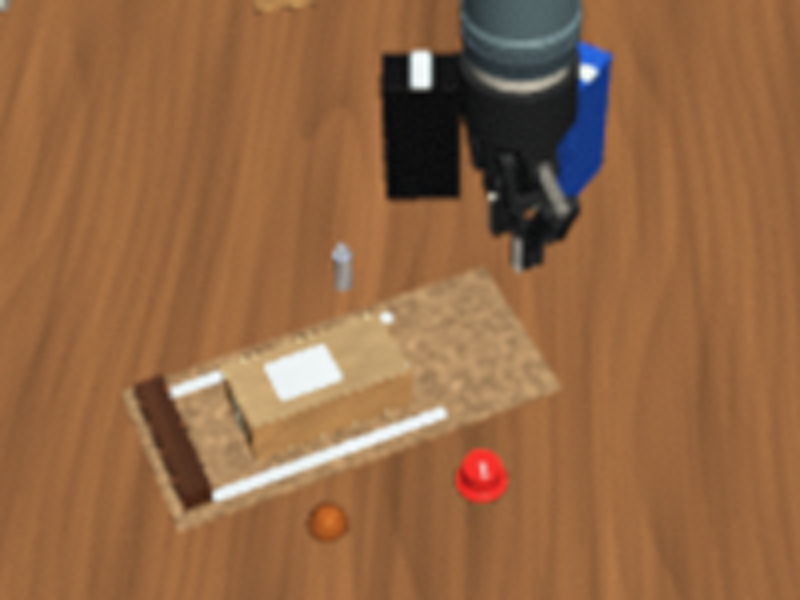

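View pics/d2.png

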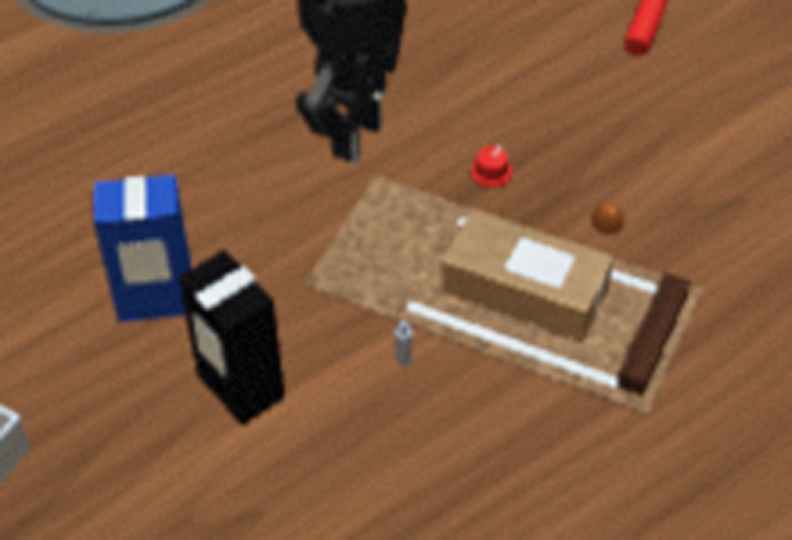

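The carton now lies in the bay between the tapes. In the side crop its top face runs from about (226,377) to (412,375), short of the stop. I'll fit it from its corners.

```bash
cat > run2.py <<'E'
from fit import *
S,D='scene','side'
def rep(car):
    m=np.array([.5519,.0303,.4742]); k,r=fit(car,[.57,.03,.47])
    c,s=np.cos(m[2]),np.sin(m[2]); d=k[:2]-m[:2]; x,y=c*d[0]+s*d[1],-s*d[0]+c*d[1]; a=k[2]-m[2]
    print('centre in mat',round(x,4),round(y,4),'yaw',round(a,4),'foot',x-.06,y-.06*a,'top',x+.06,y+.06*a,'resid',r.round(1).tolist())
if __name__=='__main__':
    rep([(S,(-60,-30,43),(443,263)),(S,(-60,30,43),(472,212)),(S,(60,30,43),(611,258)),(S,(60,-30,43),(588,313)),(S,(60,-30,3),(585,335)),(S,(-60,-30,3),(445,288)),
(D,(60,-30,43),(226,377)),(D,(60,30,43),(250,430)),(D,(-60,30,43),(412,375)),(D,(-60,-30,43),(375,317)),(D,(60,30,3),(258,458)),(D,(-60,30,3),(412,398))])
E
python3 run2.py
```

```text
centre in mat 0.0185 0.0035 yaw 0.0208 foot -0.041511304139745214 0.0022130905152862954 top 0.07848869586025478 0.004707689749354453 resid [[-0.2, -0.6], [0.0, -1.1], [0.9, -1.0], [0.0, -0.7], [-0.2, 2.1], [-0.9, 1.4], [-1.6, -1.9], [0.3, 0.4], [-0.1, -1.1], [0.3, -1.3], [-0.4, 2.0], [0.2, 1.9]]
```

Call:
arm_command(
  rows=[
    {"hand": 0.03, "translation": [0, 0.003, 0.03], "dr": [0, 0, 0]},
    {"hand": 0.03, "translation": [0, 0, 0.03], "dr": [0, 0, 0]},
    {"hand": 0.03, "translation": [0, 0, 0.027], "dr": [0, 0, 0]},
    {"hand": 0.03, "translation": [0, 0, 0], "dr": [0, 0, 0]},
    {"hand": 0.03, "translation": [0.02, 0, 0], "dr": [0, 0, 0]},
    {"hand": 0.03, "translation": [0.02, 0, 0], "dr": [0, 0, 0]},
    {"hand": 0.03, "translation": [0.02, 0, 0], "dr": [0, 0, 0]},
    {"hand": 0.03, "translation": [0.005, 0, 0], "dr": [0, 0, 0]},
    {"hand": 0.03, "translation": [0, 0, 0], "dr": [0, 0, 0]},
  ],
)

```text
time: 5.9
ee_pos: [0.5005, 0.003, 0.0177]
tool_rot: [0.972, 0.235, 0.002, 0.001]
ft_force: [-0.7, -0.3, -1.1]
grip_width: 0.0299
gripper_force: 0.0
```

Call:
arm_command(
  rows=[
    {"hand": 0.03, "translation": [0, -0.003, 0.002], "dr": [0, 0, 0]},
    {"hand": 0.03, "translation": [0.004, 0, 0], "dr": [0, 0, 0]},
    {"hand": 0.03, "translation": [0.004, 0, 0], "dr": [0, 0, 0]},
    {"hand": 0.03, "translation": [0.004, 0, 0], "dr": [0, 0, 0]},
    {"hand": 0.03, "translation": [0.004, 0, 0], "dr": [0, 0, 0]},
    {"hand": 0.03, "translation": [0.004, 0, 0], "dr": [0, 0, 0]},
    {"hand": 0.03, "translation": [0.004, 0, 0], "dr": [0, 0, 0]},
    {"hand": 0.03, "translation": [0.004, 0, 0], "dr": [0, 0, 0]},
    {"hand": 0.03, "translation": [0.004, 0, 0], "dr": [0, 0, 0]},
    {"hand": 0.03, "translation": [0.003, 0, 0], "dr": [0, 0, 0]},
    {"hand": 0.03, "translation": [0, 0, 0], "dr": [0, 0, 0]},
  ],
)

```text
time: 6.82
ee_pos: [0.5283, 0.0215, 0.0143]
tool_rot: [0.972, 0.234, 0.001, -0.0]
ft_force: [-0.2, 0.8, -0.7]
grip_width: 0.0299
gripper_force: 0.0
```

Call:
arm_command(
  rows=[
    {"hand": 0.03, "translation": [0.002, 0, 0], "dr": [0, 0, 0]},
    {"hand": 0.03, "translation": [0.002, 0, 0], "dr": [0, 0, 0]},
    {"hand": 0.03, "translation": [0.002, 0, 0], "dr": [0, 0, 0]},
    {"hand": 0.03, "translation": [0.001, 0, 0], "dr": [0, 0, 0]},
    {"hand": 0.03, "translation": [0, 0, 0], "dr": [0, 0, 0]},
  ],
)

```text
time: 7.23
ee_pos: [0.5338, 0.0245, 0.0143]
tool_rot: [0.972, 0.234, 0.0, -0.0]
ft_force: [-2.5, 0.1, -0.6]
grip_width: 0.0299
gripper_force: 0.3
```

Call:
arm_command(
  rows=[
    {"hand": 0.03, "translation": [0.001, 0, 0], "dr": [0, 0, 0]},
    {"hand": 0.03, "translation": [0.001, 0, 0], "dr": [0, 0, 0]},
  ],
)

```text
time: 7.4
ee_pos: [0.5349, 0.0251, 0.0143]
tool_rot: [0.972, 0.234, -0.0, 0.0]
ft_force: [-1.2, -0.7, 0.9]
grip_width: 0.03
gripper_force: 1.1
```

Call:
arm_command(
  rows=[
    {"hand": 0.03, "translation": [0.001, 0, 0], "dr": [0, 0, 0]},
    {"hand": 0.03, "translation": [0.001, 0, 0], "dr": [0, 0, 0]},
  ],
)

```text
time: 7.57
ee_pos: [0.537, 0.0261, 0.0143]
tool_rot: [0.972, 0.234, -0.0, 0.0]
ft_force: [-3.6, -1.4, 1.2]
grip_width: 0.03
gripper_force: 3.0
```

Run:
```python
from station import arm
import cv2
f=arm.grab_frame("side"); a=cv2.resize(f['pixels'][190:280,170:300],None,fx=6,fy=6,interpolation=cv2.INTER_CUBIC); cv2.imwrite('pics/e.png',a)
print(arm.sense()['ft_force'])
```

```text
[-1.888376   -1.94213373  0.97106282]
```

View pics/e.png

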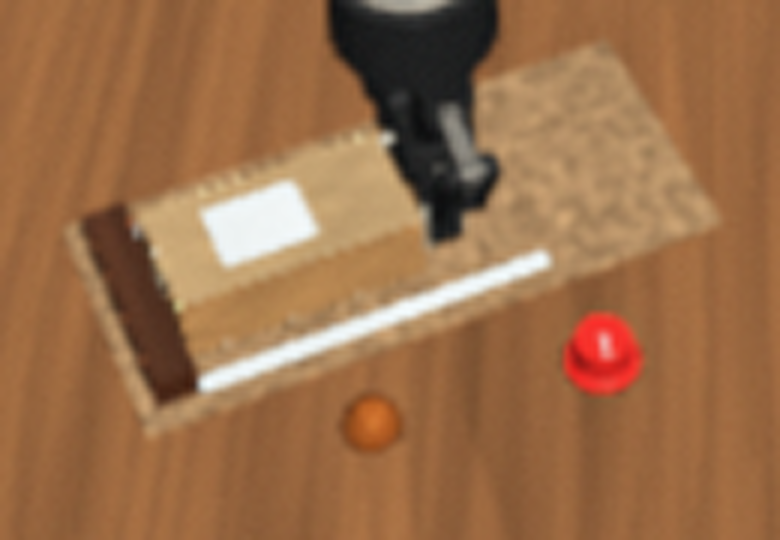

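The carton's top end (about 135,215 to 185,310) is nearly at the stop. I'll go on pushing in small steps until the force rises.

Call:
arm_command(
  rows=[
    {"hand": 0.03, "translation": [0.001, 0, 0], "dr": [0, 0, 0]},
    {"hand": 0.03, "translation": [0.001, 0, 0], "dr": [0, 0, 0]},
    {"hand": 0.03, "translation": [0, 0, 0], "dr": [0, 0, 0]},
  ],
)

```text
time: 7.87
ee_pos: [0.5369, 0.0261, 0.0142]
tool_rot: [0.972, 0.234, -0.002, 0.001]
ft_force: [-7.4, -4.3, 6.3]
grip_width: 0.0303
gripper_force: 3.9
```

The TCP has stalled and the force has risen, so the carton is against the stop. I'll withdraw the hand.

Call:
arm_command(
  rows=[
    {"hand": 0.03, "translation": [-0.004, 0, 0], "dr": [0, 0, 0]},
    {"hand": 0.03, "translation": [-0.02, 0, 0], "dr": [0, 0, 0]},
    {"hand": 0.03, "translation": [-0.03, 0, 0], "dr": [0, 0, 0]},
    {"hand": 0.03, "translation": [-0.03, 0, 0], "dr": [0, 0, 0]},
    {"hand": 0.03, "translation": [0, 0, -0.04], "dr": [0, 0, 0]},
    {"hand": 0.03, "translation": [0, 0, -0.04], "dr": [0, 0, 0]},
    {"hand": 0.03, "translation": [0, 0, -0.04], "dr": [0, 0, 0]},
    {"hand": 0.03, "translation": [0, 0, 0], "dr": [0, 0, 0]},
    {"hand": 0.03, "translation": [0, 0, 0], "dr": [0, 0, 0]},
  ],
)

```text
time: 8.62
ee_pos: [0.4675, -0.0114, 0.1374]
tool_rot: [0.972, 0.234, 0.004, 0.001]
ft_force: [-0.2, -0.6, -1.2]
grip_width: 0.0298
gripper_force: 0.0
```

Run:
```python
from station import arm
import cv2
f=arm.grab_frame("scene"); cv2.imwrite('pics/f.png',cv2.resize(f['pixels'][150:300,130:350],None,fx=3.6,fy=3.6,interpolation=cv2.INTER_CUBIC))
print(arm.sense()['ft_force'])
```

```text
[ 0.69519174  0.04447151 -0.32577086]
```

View pics/f.png

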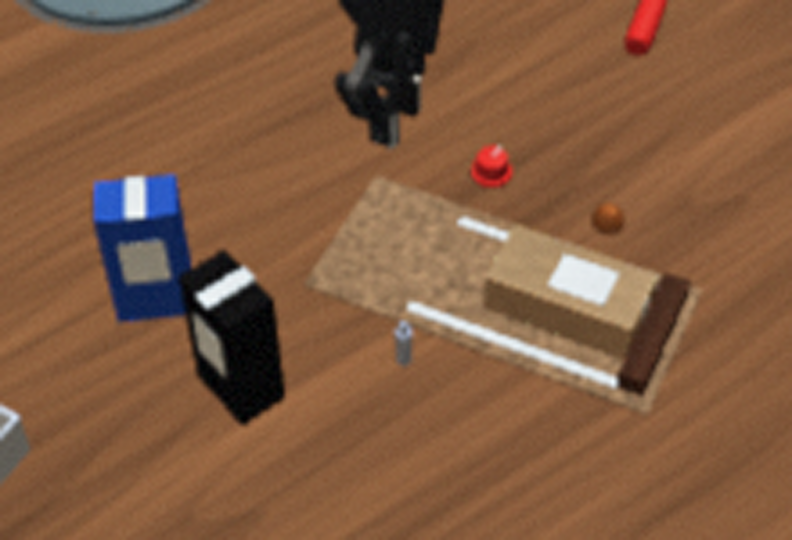

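The carton is flush with the stop, its right end at about (640,300), with the hand clear and the parts in place. A quick check on the lateral position, then I'll hand in.

Run:
```python
from run2 import *
rep([(S,(-60,-30,43),(485,280)),(S,(-60,30,43),(515,229)),(S,(60,30,43),(657,273)),(S,(60,-30,43),(633,328)),(S,(-60,-30,3),(485,305)),
(D,(60,-30,43),(170,383)),(D,(60,30,43),(201,445)),(D,(-60,30,43),(363,390)),(D,(60,30,3),(211,477))])
```

```text
centre in mat 0.0545 0.0017 yaw 0.0082 foot -0.0054659409392026695 0.0011601470794513863 top 0.11453405906079733 0.0021492353557026928 resid [[-0.4, -0.8], [-0.4, -1.5], [0.2, -0.2], [-0.4, 0.3], [-0.7, 1.2], [-0.0, 0.2], [-0.5, 0.6], [-0.1, -0.8], [-1.4, 1.1]]
```

```bash
python3 -c "
from station import arm
print(arm.finish_job())"
```

```text
the job is handed in; nothing more can be done
None
```

The carton was tipped over, now lies between the tape lines and rests against the stop (top end measured about 0.5 mm off it and 2 mm off the centre line). The hand is clear, the parts near the mat look undisturbed, and the job is handed in; no verdict came back.

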